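# Wedge the catch tray tight under the sorting slide

## Robot

A 7-joint arm with a two-finger parallel gripper is mounted at the origin on the work surface. World frame = base frame: x ahead of the robot, y to its left, z up, the work surface at z = 0. Lengths are in m, angles in rad, forces in N, time in s.
With the tool pointing down it reaches from about 0.4 to 0.85 m from the base axis. Payload 10.4 kg.
Tool frame: the origin (TCP) lies at the very end of the fingers, on their centre line; the grasp point (between the pads) lies 19 mm behind it; z points along the fingers, y is the line along which they close (so a half turn about z gives the same grasp; the last joint's range is limited). The gripper opens to 87 mm and grips with 3 to 60 N. Pads are 19 mm wide; open, the fingers measure 117 mm over their backs; the gripper's body (75 mm by 190 mm) begins 51 mm behind the grasp point.
Start: joints at [-1.212, 0.332, -0.065, 1.46, 0.022, 1.35, -0.088], TCP at [0.233, 0.58, 0.223] pointing down, gripper open.
Joint ranges: [-2.6, 2.6], [-0.5, 2.12], [-1.47, 1.34], [0.16, 2.42], [-1.27, 4.41], [0.06, 2.06], [-2.6, 2.6]. Speed limits (rad/s): [2.22, 2.22, 2.79, 2.79, 3.14, 3.14, 3.14].

## Interface

Orientations are given as a unit quaternion [x, y, z, w].
In Python, from bench import * gives the robot as it stands.
- The arm moves only by the tool step_arm, never from a script. Its arguments are lists of equal length, an entry for each row: "delta_pos": the shift along the world's x, y, z in units of 25 mm (1.0 is 25 mm), a list of three; "turn": the turn about the world's z in units of 0.12 rad (1.0 is 0.12 rad). In form: {"delta_pos": [[tx, ty, tz], ...], "turn": [turn, ...]}. A call has 1 to 12 rows; each row shifts and turns the commanded pose from where the row before left it; what a row does not reach is not made up. A row lasts 1/10 s, in which the tool goes at most 50 mm and 8.59 degrees, less where a joint would pass 70% of its speed; a pose out of reach is approached as far as the arm can. A call with a number of a shift or a turn outside -1 to 1 is refused whole. A call with a gripper value outside its range is refused whole. "grip" is the closure, from 0 (fully open) to 1 (shut), set as the call begins (left out, the last holds). The fingers move at their own pace and stop on an object; "newtons" is the grip in N (left out, the last holds). Time passes only in rows, so rows that do not move let the fingers close. It gives the time, the measured TCP pose, the force, the opening and the grip force at its end, in the units of the state.
- read_state(): the state, without advancing time (a new reading comes with each control period).
- camera(name): name is "scene" or "top" or "wrist"; returns a dict with "image" (480x640x3 uint8, red, green, blue), "z_map" (480x640 float32, m along the optical axis (not along the pixel's ray), 0 where there is no reading), "mtx" (3x3 intrinsics, pixels), "view" (4x4, takes a point from world to camera coordinates). Camera axes: x right, y up, looking along -z (the intrinsics and any distortion apply to the point x, -y, -z); pixel columns grow to the right and rows downward; lengths in m; the calibration is good to about 2 mm. The wrist camera is an equidistant fisheye: a pixel r from the principal point sees the ray r / f radians off the axis. A picture is of the moment at which its call begins.
- close_job(): hands the job in; it is judged then, once.
The state is a dict: "time": time; "joint_positions": joint angles; "joint_vel": joint speeds; "joint_torque": joint torques, N m; "ee_pos": TCP position; "eef_rot": TCP orientation; "ft_force": force on the tool from outside, world axes, zero at the start; "torque": the same for the moment, N m; "width": finger opening in m; "grip_force": force on a finger pad.
Only numpy, scipy, OpenCV 4.12 (cv2) and the standard library are available. Lean on these libraries where they do the work, as an engineer would, in place of code of your own. Each camera call takes 0.05 s, during which the arm holds its last target. There are 200 camera calls.

## Task

The catch tray at the foot of the slide has to be locked in place. Set the loose wooden wedge, point first, into the slot between the dark steel fence and the red pressure bar and let go of it, then tap gently on its steel-capped broad end until it stops going forward and clamps the bar tight against the tray. Leave the wedge tight in the slot with nothing touching it, and leave the things in the tray where they are.

Things in the scene. Friction and masses are not known exactly. Their poses are not given: they have to be found in the camera images.
- wedge: Pale wooden wedge lying flat on the counter, 120 long, 32 high, about 90 g. In plan 14 wide at the point, widening 6 degrees a side (0.21 mm per mm) to 33 at 90 mm from the point; the last 30 mm are a parallel shank 33 wide. Origin under its middle, 60 from either end; x to its point, z up; top and bottom are alike. Once tight and straight it stays jammed when let go.
- wedge_shank (a point): Middle of the wedge's shank, half-way up (16 above its underside), 15 ahead of the broad end: grasp here across the 33 mm width. Axes as the wedge.
- wedge_tip (a point): Middle of the wedge's point, half-way up, 105 ahead of the shank point. Axes as the wedge.
- wedge_butt (a point): Middle of the wedge's broad end, half-way up, 120 behind the point: the face of a steel cap 33 wide, 32 high and 4 thick, to be tapped. More than 40 N from the gripper on the wedge in its last stretch (bar more than 3 mm in) damages the tray.
- slot_mouth (a point): Middle of the slot's mouth, at counter height; fixed. x points into the slot (away from the robot), y to the fence, z up. The slot is open above, in front and behind; its floor is the counter. Its walls, 60 long and 36 high, close in at 6 degrees a side to match the wedge: dark steel fence (fixed) at +y, red bar at -y. Mouth 24 wide, 2 more or less. Nothing stands in front of the mouth.
- bar_top (a point): Middle of the red bar's top, 36 above the counter. The fence sits up to 2 mm nearer or farther from unit to unit, so the wedge first grips with its point 37 to 59 past the mouth (at 30 it is loose) and is home about 24 deeper: find it by feel. It drives with some 2 to 25 N, more if it cocks; once the bar meets the tray it stops and the force climbs steeply.
- bar (a joint): Travel of the red pressure bar, in m: 0 at rest (5 mm gap to the tray), 0.005 fully against the tray. Spring loaded (0.2 N per mm), the wedge pushes it sideways (-y of the slot). One long push can leave the wedge cocked: the bar then eases back when let go. Short taps of 15 to 25 N, easing off between, straighten it; it is tight (3.5 N or more left between wedge and bar) when a further tap moves it no more.
- buckle: Bronze coat buckle, 52 x 44 x 5, lying in the tray (a steel tray 200 x 240 with a lip 30 high on the bar's side of the slot; its near edge is level with the slot mouth). Origin under its centre. Leave alone.
- toggle: Olive toggle, 45 x 14 x 12, lying in the tray. Origin under its centre. Leave alone.
- tin_button: Tin uniform button, 24 across and 7 high, lying in the tray. Origin under its centre. Leave alone.
- ring_dish: White ceramic ring dish, 84 across and 26 high, standing in the tray. Origin under its centre. Leave alone.
There are look-alikes about, which are no part of the job. What is meant by the wedge is not blue or turquoise, and is the larger of those in its own colour.

How it is judged:
On the way, in this order (a step that is already met when the one before it is completed fails the run):
1. the wedge sits point first in the slot, its point at least 15 mm past the mouth, let go, with the bar not yet more than 3 mm in (x of wedge_tip in the frame of slot_mouth above 0.015 m and y of wedge_tip in the frame of slot_mouth between -0.012 and 0.012 m and z of wedge_tip in the frame of slot_mouth below 0.022 m and angle between the x axis of wedge_tip and the x axis of slot_mouth, either way round below 0.15 rad and angle between wedge_tip's own z axis and vertical below 0.1 rad and contact force between the fingers and wedge below 0.2 N and value of joint bar below 0.003 m), for 0.2 s.
2. the wedge has driven the bar fully (more than 4.4 mm) against the tray (value of joint bar above 0.0044 m and x of wedge_tip in the frame of slot_mouth above 0.045 m and y of wedge_tip in the frame of slot_mouth between -0.012 and 0.012 m and z of wedge_tip in the frame of slot_mouth below 0.022 m and angle between the x axis of wedge_tip and the x axis of slot_mouth, either way round below 0.15 rad and angle between wedge_tip's own z axis and vertical below 0.1 rad), for 0.2 s.
At the end, for the whole second after the job is handed in: The bar is more than 4.4 mm in (of 5) and clamped by the wedge with more than 3.5 N, with nothing touching the wedge; the wedge rests flat on the counter in the slot, point first, its point more than 45 mm past the mouth, within 12 mm of the slot's middle line and 0.15 rad of its direction (all of step 2 and contact force between wedge and bar above 3.5 N and linear speed of wedge below 0.01 m/s and contact force between each of the arm, the fingers and wedge below 0.2 N).
It fails at once if the gripper pushes the wedge with more than 40 N once the bar is more than 3 mm in (contact force between the fingers and wedge above 40 N and value of joint bar above 0.003 m).
It fails at once if the bronze coat buckle is shifted by more than 20 mm (distance of buckle from where it was at the start of the episode above 0.02 m).
It fails at once if the olive toggle is shifted by more than 20 mm (distance of toggle from where it was at the start of the episode above 0.02 m).
It fails at once if the tin button is shifted by more than 20 mm (distance of tin_button from where it was at the start of the episode above 0.02 m).
It fails at once if the ring dish is shifted by more than 20 mm (distance of ring_dish from where it was at the start of the episode above 0.02 m).
It also fails if it takes over 58 s, if anything falls off the work surface, if the arm or the gripper's body presses on something with over 40 N, if the wrist force passes 120 N, or if a joint passes its speed limit or range.

## Working session

There is one attempt and no reset: what is moved stays moved. The work goes in short steps, Python scripts to look and compute and a tool call to move; the robot and the scene stay as the last step left them, time stands still between calls to the robot, and variables do not carry over. Pictures are saved under pics/ and viewed, at most 10 in all, crops included, and the job is handed in when it is done.

Besides the shell and the picture viewer there is one more tool, called after "Request:" as name([rows], argument=value, ...), one row to a line, values as JSON. step_arm: Moves the arm, as the interface text tells. Shifts and turns lie within -1 to 1; 1 stands for 25 mm of shift or 0.12 rad of turn. Its arguments: {"type":"object","properties":{"delta_pos":{"type":"array"},"turn":{"type":"array"},"grip":{"type":"number"},"newtons":{"type":"number"}},"required":["delta_pos","turn"]}

```bash
mkdir -p pics; cat > h.py <<'E'
import numpy as np, cv2
from bench import *
def grab(name,fn):
    c=camera(name); np.savez('pics/'+fn+'.npz',**c); cv2.imwrite('pics/'+fn+'.png',c['image'][:,:,::-1]); return c
def load(fn): return dict(np.load('pics/'+fn+'.npz'))
def cloud(c):  # pinhole
    z=c['z_map'];K=c['mtx'];v,u=np.mgrid[:480,:640]
    P=np.stack([(u-K[0,2])/K[0,0]*z,-(v-K[1,2])/K[1,1]*z,-z],-1)
    M=np.linalg.inv(c['view']); return P@M[:3,:3].T+M[:3,3]
E
python3 - <<'E'
from h import *
c=grab('top','top0'); d=grab('scene','scene0')
P=cloud(c); print(P[240,320],c['view'][:3,3],c['mtx'])
s=read_state();print(s['ee_pos'],s['eef_rot'],s['time'],s['ft_force'])
E
```

```text
[0.58631235 0.11558021 0.00204804] [ 0.12652007 -0.57714475 -0.97257683] [[529.07202804   0.         317.88112387]
 [  0.         529.07202804 242.73910282]
 [  0.           0.           1.        ]]
[0.23273646 0.57970192 0.221841  ] [ 1.89737909e-01  9.81834591e-01 -5.92278557e-04 -1.03105782e-04] 0.1 [-0.17914479 -0.36911351 -0.34278968]
```

View pics/top0.png

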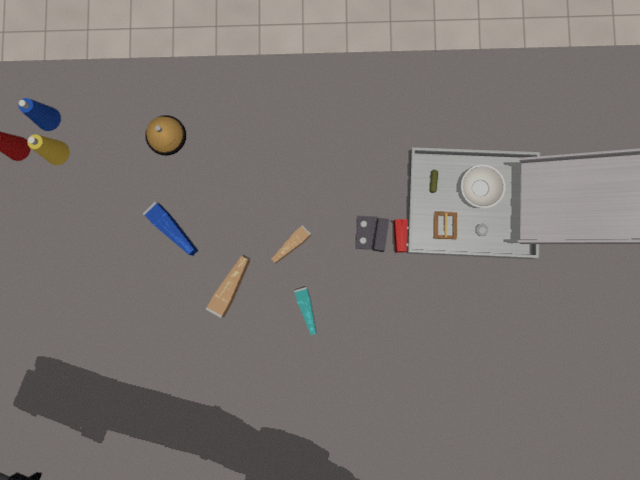

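View pics/scene0.png

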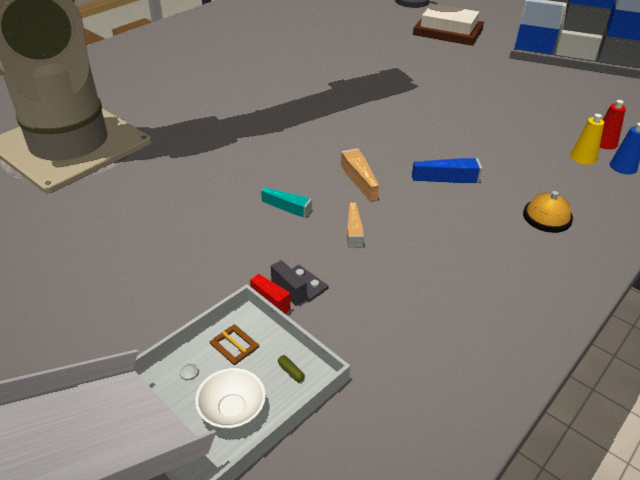

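The top view shows four wedge-shaped candidates: large wooden (228,286), small wooden (291,245), blue (170,230) and turquoise (306,311). The wedge meant is the large wooden one at (228,286), since it isn't blue or turquoise and is the larger of its colour. The fence is at (380,235), the red bar at (400,235) and the tray is to the right of the bar.

```bash
python3 - <<'E'
from h import *
c=load('top0');P=cloud(c);im=c['image'].astype(int);H=P[...,2]
print('dirs: up',P[200,320]-P[280,320],'right',P[240,360]-P[240,280])
r,g,b=im[...,0],im[...,1],im[...,2]
wood=(r>130)&(r-b>50)&(g>80)
n,l,st,ce=cv2.connectedComponentsWithStats(wood.astype(np.uint8))
for i in range(1,n):
    if st[i,4]>80: print(i,st[i],ce[i])
def plane(u,v,z):
    K=c['mtx'];M=np.linalg.inv(c['view']);d=M[:3,:3]@np.array([(u-K[0,2])/K[0,0],-(v-K[1,2])/K[1,1],-1]);o=M[:3,3];return o+d*(z-o[2])/d[2]
# wedge: points near with height>0.024
v,u=np.mgrid[:480,:640]
m=(u>195)&(u<260)&(v>245)&(v<325)&(H>.022)
Q=P[m];print('wedge top',m.sum(),Q[:,2].mean(),cv2.minAreaRect((Q[:,:2]*1000).astype(np.float32)))
ctr=Q[:,:2].mean(0);w,V=np.linalg.eigh(np.cov(Q[:,:2].T));a=V[:,1];a=a*np.sign(a[0])
t=(Q[:,:2]-ctr)@a;s=(Q[:,:2]-ctr)@np.array([-a[1],a[0]])
print('axis',a,np.degrees(np.arctan2(a[1],a[0])),ctr,t.min(),t.max())
for lo in np.arange(-.06,.07,.01):
    k=(t>=lo)&(t<lo+.01)
    if k.sum(): print(round(lo,3),k.sum(),s[k].min().round(4),s[k].max().round(4),s[k].mean().round(4))
red=(r>120)&(g<60)&(b<60)&(u>380)&(u<420)&(v>200)&(v<270)
for nm,m in(('bar',red&(H>.03)),('fence',(u>370)&(u<392)&(v>205)&(v<262)&(H>.025))):
    Q=P[m];print(nm,m.sum(),Q[:,2].mean(),Q[:,2].max());
    for x0 in np.arange(.555,.66,.006):
        k=(Q[:,0]>=x0)&(Q[:,0]<x0+.006)
        if k.sum():print(round(x0,3),k.sum(),Q[k,1].min().round(4),Q[k,1].max().round(4))
    print(Q[:,0].min(),Q[:,0].max(), cv2.boxPoints(cv2.minAreaRect((Q[:,:2]*1000).astype(np.float32))))
a=cv2.resize(c['image'][200:345,190:425,::-1],None,fx=3.4,fy=3.4,interpolation=cv2.INTER_CUBIC);cv2.imwrite('pics/crop0.png',a)
E
```

```text
dirs: up [ 0.15607759 -0.00189311  0.00065058] right [-0.00301939 -0.15483276  0.00795212]
1 [148 118  31  32 722] [162.95706371 133.30055402]
2 [ 27 134  16  16 133] [ 35.66917293 141.92481203]
11 [272 227  37  35 419] [291.01909308 243.26252983]
14 [208 256  40  59 809] [227.0210136  287.95550062]
wedge top 960 0.05656263323741748 ((513.294677734375, 218.20919799804688), (102.6986083984375, 243.4633331298828), 12.59439754486084)
axis [ 0.50801466 -0.86134842] -59.46832272732292 [0.49424339 0.28646502] -0.056458892853527766 0.16847083471140759
-0.06 20 -0.0199 -0.0046 -0.0115
-0.05 84 -0.0369 0.0002 -0.0159
-0.04 117 -0.0358 0.0053 -0.0154
-0.03 107 -0.0297 0.0105 -0.01
-0.02 109 -0.024 0.0145 -0.005
-0.01 101 -0.0171 0.0195 0.0011
0.0 90 -0.0101 0.0243 0.0069
0.01 83 -0.0032 0.0292 0.0126
0.02 76 0.004 0.0326 0.0185
0.03 68 0.0112 0.0391 0.0246
0.04 57 0.0191 0.0421 0.0302
0.05 25 0.0261 0.0415 0.0329
bar 209 0.04180677819298158 1.0234247442041724
0.561 11 -0.0437 -0.0283
0.567 11 -0.0438 -0.0285
0.573 10 -0.0438 -0.027
0.579 18 -0.0443 -0.0269
0.585 20 -0.0462 -0.027
0.591 24 -0.0459 -0.0275
0.597 26 -0.0462 -0.0274
0.603 29 -0.0468 -0.0258
0.609 33 -0.0466 -0.0259
0.615 26 -0.0468 -0.0262
0.48972427012470504 0.6189375864360229 [[457.00854   51.37185 ]
 [595.9118   -71.987114]
 [628.62756  -35.14892 ]
 [489.7243    88.210045]]
fence 370 0.05548109220673335 1.0234247442041724
0.561 28 -0.0047 0.0153
0.567 33 -0.0047 0.0141
0.573 35 -0.0068 0.014
0.579 37 -0.0067 0.0122
0.585 38 -0.0085 0.0119
0.591 36 -0.009 0.0098
0.597 33 -0.0107 0.0097
0.603 34 -0.0111 0.009
0.609 34 -0.0111 0.0077
0.615 42 -0.0134 0.007
0.621 13 -0.0095 0.0055
0.48972427012470504 0.6247248695221292 [[468.29254    53.27742  ]
 [608.5524    -32.774437 ]
 [629.9842      2.1581497]
 [489.7243     88.21001  ]]
```

View pics/crop0.png

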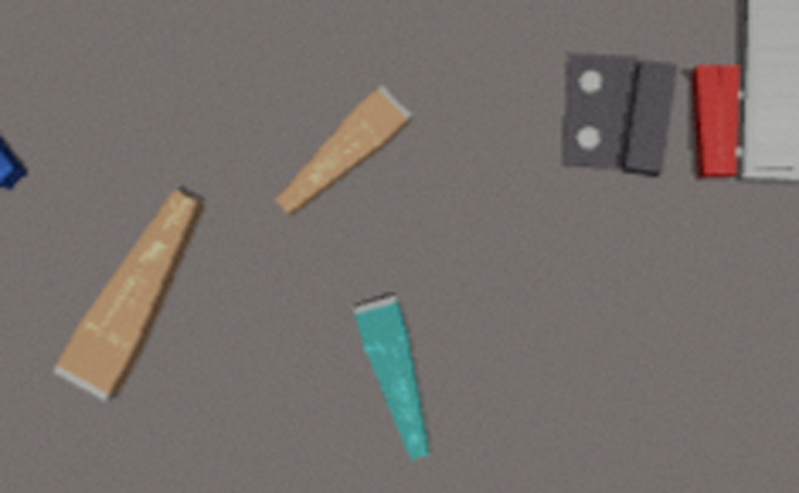

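The enlarged crop confirms it: the large wooden wedge has its tip at top-image (246,258) and its steel-capped broad end at (214,311), and the small wooden one is a decoy. The slot gap lies between the fence's right face (about 388,220–250) and the bar.

```bash
cat >> h.py <<'E'
from scipy.optimize import least_squares, minimize
def plane(c,u,v,z):
    K=c['mtx'];M=np.linalg.inv(c['view']);u=np.asarray(u,float);v=np.asarray(v,float)
    d=np.stack([(u-K[0,2])/K[0,0],-(v-K[1,2])/K[1,1],-np.ones_like(u)],-1)@M[:3,:3].T;o=M[:3,3];return o+d*((z-o[2])/d[...,2])[...,None]
def wedgefit(Q,x0):
    # Q: top-surface points (xy); pose x,y,yaw (x axis to point) by matching the outline, pixel-area mask fit
    poly=np.array([[60,7],[-30,16.5],[-60,16.5],[-60,-16.5],[-30,-16.5],[60,-7]],np.float32)/1e3
    from matplotlib.path import Path
E
sed -i '/^def wedgefit/,$d' h.py
cat >> h.py <<'E'
POLY=np.array([[60,7],[-30,16.5],[-60,16.5],[-60,-16.5],[-30,-16.5],[60,-7]])/1e3
def wedgefit(c,mask,p0,z=.032):
    """pose (x,y,yaw) of the wedge: IoU of its top outline with the pixel mask"""
    V=c['view'];K=c['mtx']
    def draw(p):
        R=np.array([[np.cos(p[2]),-np.sin(p[2])],[np.sin(p[2]),np.cos(p[2])]]);q=POLY@R.T+p[:2]
        w=np.c_[q,np.full(6,z)]@V[:3,:3].T+V[:3,3];uv=np.c_[K[0,2]+K[0,0]*w[:,0]/-w[:,2],K[1,2]-K[1,1]*w[:,1]/-w[:,2]]
        S=8;im=np.zeros((480*S//2,640*S//2),np.uint8);im=np.zeros((480*4,640*4),np.uint8)
        cv2.fillPoly(im,[np.round((uv+.5)*4*16-8).astype(np.int32)],255,shift=4);return im>0
    M=cv2.resize(mask.astype(np.uint8),None,fx=4,fy=4,interpolation=cv2.INTER_NEAREST)>0
    f=lambda p:-(draw(p)&M).sum()/(draw(p)|M).sum()
    r=minimize(f,p0,method='Nelder-Mead',options=dict(initial_simplex=np.array(p0)+np.vstack([np.zeros(3),np.diag([.008,.008,.15])]),xatol=1e-4,fatol=1e-4))
    return r.x,-r.fun
E
sed -i 's/S=8;im=.*;im=np/im=np/' h.py
python3 - <<'E'
from h import *
c=load('top0');P=cloud(c);im=c['image'].astype(int);H=P[...,2];v,u=np.mgrid[:480,:640];r,g,b=im[...,0],im[...,1],im[...,2]
ok=(H>.022)&(H<.045)
m=ok&(u>195)&(u<260)&(v>245)&(v<325)
print(wedgefit(c,m,[.495,.287,-.5]))
m2=(r>130)&(u>195)&(u<260)&(v>245)&(v<325);print(wedgefit(c,m2,[.495,.287,-.5]), P[m][:,2].mean())
def edges(m,z):
    for side in(0,1):
        pts=[]
        for row in np.unique(np.where(m)[0])[1:-1]:
            cols=np.where(m[row])[0];pts.append(plane(c,cols.min()-.5 if side==0 else cols.max()+.5,row,z)[:2])
        pts=np.array(pts);k=np.polyfit(pts[:,0],pts[:,1],1);res=pts[:,1]-np.polyval(k,pts[:,0]);kk=abs(res)<.002;k=np.polyfit(pts[kk,0],pts[kk,1],1)
        print('left' if side==0 else 'right',k,'x',pts[:,0].min(),pts[:,0].max(),'y@.57',np.polyval(k,.57))
red=(r>100)&(g<60)&(b<60)&(u>385)&(u<420)&(v>210)&(v<262);edges(red,.036); print(P[red&ok][:,2].mean())
fe=(H>.026)&(H<.05)&(u>370)&(u<392)&(v>205)&(v<262);edges(fe,.036);print(P[fe][:,2].mean())
s=read_state();print(s['time'],2*np.arctan2(s['eef_rot'][1],s['eef_rot'][0]))
# joint7 / yaw
E
```

```text
(array([ 0.50191972,  0.2874062 , -0.50894249]), np.float64(0.9373806545071443))
(array([ 0.50077301,  0.28837036, -0.51628162]), np.float64(0.95564949006978)) 0.03282962517740108
left [ 0.04591453 -0.05308567] x 0.5622945068752133 0.6167930648010638 y@.57 -0.026914389542416206
right [-0.06638459 -0.00687215] x 0.5620338470460654 0.6164392005314886 y@.57 -0.04471136611459915
0.03668623672538391
left [-0.1606012   0.10654181] x 0.5647926184838921 0.6229640282365665 y@.57 0.014999128923439228
right [-0.16571752  0.08860537] x 0.5644775528144699 0.6226948101227149 y@.57 -0.005853615791127503
0.036846920788053454
0.1 2.759802184417769
```

Request:
step_arm([
  [0.76,-0.9,-0.4],
  [0.76,-0.9,-0.4],
  [0.76,-0.9,-0.4],
  [0.76,-0.9,-0.4],
  [0.76,-0.9,-0.4],
  [0.76,-0.9,-0.4],
  [0.76,-0.9,-0.4],
  [0.76,-0.9,-0.4],
  [0.76,-0.9,-0.4],
  [0.76,-0.9,-0.4],
  [0.76,-0.9,-0.4],
  [0.76,-0.9,-0.4],
], turn=[-0.09,-0.09,-0.09,-0.09,-0.09,-0.09,-0.09,-0.09,-0.09,-0.09,-0.09,-0.09], grip=0)

```text
time: 1.3
ee_pos: [0.4613, 0.3089, 0.1019]
eef_rot: [0.253, 0.967, -0.0, -0.0]
ft_force: [-0.0, 1.1, -0.6]
width: 0.0874
grip_force: 0.0
```

Request:
step_arm([
  [0,0,0],
  [0,0,0],
  [0,0,0],
], turn=[0,0,0])

```text
time: 1.6
ee_pos: [0.4602, 0.3111, 0.1027]
eef_rot: [0.252, 0.968, 0.0, -0.0]
ft_force: [-0.3, 1.3, 0.0]
width: 0.0871
grip_force: 0.0
```

```bash
cat >> h.py <<'E'
def st():
    s=read_state();q=s['eef_rot'];y=2*np.arctan2(q[1],q[0]);y=(y+np.pi/2)%np.pi-np.pi/2
    print('t',round(s['time'],2),'tcp',np.round(s['ee_pos'],4),'yaw',round(y,4),'tilt',np.round(q[2:],4),'F',np.round(s['ft_force'],2),'w',round(s['width'],4),'gf',round(s['grip_force'],2));return s
E
python3 - <<'E'
from h import *
st(); c=grab('wrist','w0'); print(c['mtx'],c['view'])
E
```

```text
t 1.6 tcp [0.4602 0.3111 0.1027] yaw -0.5099 tilt [ 0.0003 -0.0002] F [-0.32  1.28  0.  ] w 0.0871 gf 0.0
[[371.64829954   0.         320.86731698]
 [  0.         371.64829954 239.46896117]
 [  0.           0.           1.        ]] [[ 4.88330394e-01  8.72658820e-01 -9.93453127e-05 -4.96337127e-01]
 [-8.38214036e-01  4.69023792e-01 -2.78233558e-01  2.40991370e-01]
 [-2.42756374e-01  1.35953176e-01  9.60513445e-01 -2.06860972e-01]
 [ 0.00000000e+00  0.00000000e+00  0.00000000e+00  1.00000000e+00]]
```

View pics/w0.png

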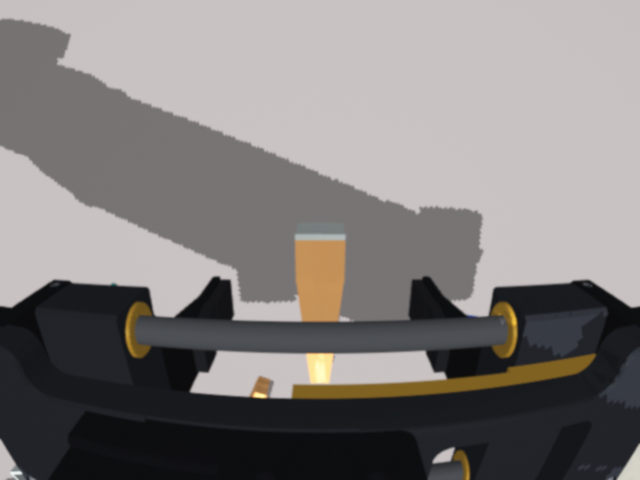

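The wrist view shows the wedge centred between the open fingers (butt at 320,238; point at 320,380) and aligned. I'll descend and grip.

Request:
step_arm([
  [0.06,-0.04,-0.5],
  [0,0,-0.7],
  [0,0,-0.7],
  [0,0,-0.7],
  [0,0,-0.6],
  [0,0,-0.4],
  [0,0,-0.25],
  [0,0,0],
  [0,0,0],
], turn=[0,0,0,0,0,0,0,0,0])

```text
time: 2.55
ee_pos: [0.4627, 0.3092, 0.0068]
eef_rot: [0.253, 0.967, 0.0, 0.0]
ft_force: [0.7, 0.3, -0.1]
width: 0.087
grip_force: 0.0
```

Request:
step_arm([
  [0,0,0],
  [0,0,0],
  [0,0,0],
  [0,0,0],
  [0,0,0],
  [0,0,0],
  [0,0,0],
  [0,0,0],
], turn=[0,0,0,0,0,0,0,0], grip=1, newtons=20)

```text
time: 3.35
ee_pos: [0.4624, 0.309, 0.0063]
eef_rot: [0.253, 0.967, 0.0, 0.0]
ft_force: [-0.2, -0.3, -0.6]
width: 0.0329
grip_force: 20.0
```

Request:
step_arm([
  [0,0,0.6],
  [0,0,0.8],
  [0,-0.2,0.6],
  [-0.05,-0.5,0],
  [-0.05,-0.8,0],
  [-0.05,-0.8,0],
  [-0.05,-0.8,0],
  [-0.05,-0.8,0],
  [-0.05,-0.8,0],
  [-0.05,-0.8,0],
  [-0.05,-0.8,0],
  [-0.05,-0.8,0],
], turn=[0,0,0,0.3,0.3,0.3,0.3,0.3,0.3,0.3,0.3,0.3])

```text
time: 4.55
ee_pos: [0.4511, 0.1304, 0.0572]
eef_rot: [0.093, 0.996, 0.0, 0.0]
ft_force: [-0.3, 0.9, -0.7]
width: 0.0328
grip_force: 20.0
```

Request:
step_arm([
  [-0.05,-0.8,0],
  [-0.05,-0.8,0],
  [-0.05,-0.8,0],
  [-0.05,-0.8,0],
  [-0.05,-0.8,0],
  [-0.05,-0.8,0],
  [-0.05,-0.6,0],
  [0,-0.2,0],
  [0,0,0],
  [0,0,0],
  [0,0,0],
], turn=[0.3,0.3,0.2,0.2,0.06,0,0,0,0,0,0])

```text
time: 5.65
ee_pos: [0.4425, -0.0076, 0.0565]
eef_rot: [0.029, 1.0, 0.0, 0.0]
ft_force: [-0.2, -0.3, -0.1]
width: 0.0327
grip_force: 20.0
```

```bash
python3 - <<'E'
from h import *
st(); c=grab('top','top1');grab('scene','scene1');grab('wrist','w1')
a=c['image'][180:340,260:460,::-1];cv2.imwrite('pics/crop1.png',cv2.resize(a,None,fx=3.7,fy=3.7,interpolation=cv2.INTER_CUBIC))
E
```

```text
t 5.65 tcp [ 0.4425 -0.0076  0.0565] yaw -0.0589 tilt [0.0002 0.0001] F [-0.25 -0.29 -0.07] w 0.0327 gf 20.0
```

View pics/crop1.png

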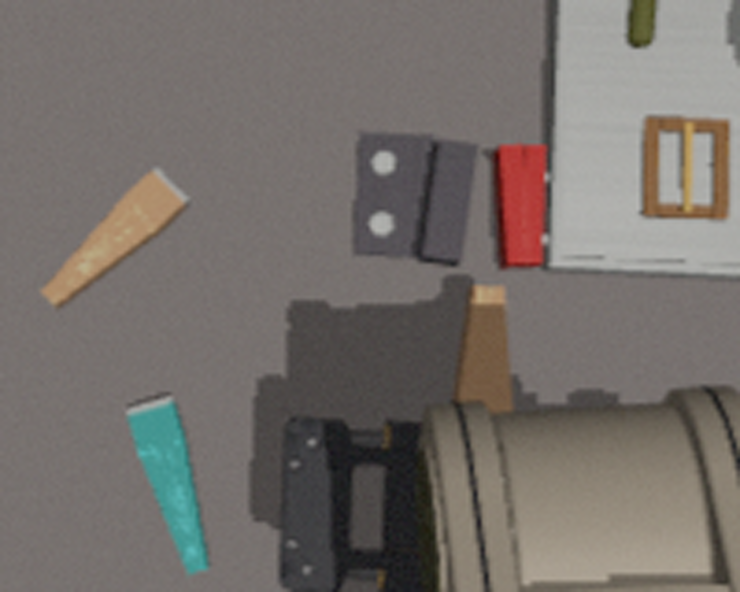

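The crop shows the held wedge's point at top-image (388–397, 258), lined up ahead of the slot mouth (fence corner 385,250; bar corner 396,250).

```bash
python3 - <<'E'
from h import *
c=load('top1');P=cloud(c);im=c['image'].astype(int);H=P[...,2];v,u=np.mgrid[:480,:640];r,g,b=im[...,0],im[...,1],im[...,2]
m=(u>375)&(u<405)&(v>253)&(v<292)&(r-b>25)&(r>80)
z=np.median(H[m]);print('z',z)
L=[];
for row in range(257,290):
    k=np.where(m[row])[0]
    if len(k)>4:
        a,bb=plane(c,k.min()-.5,row,z),plane(c,k.max()+.5,row,z);L.append([a[0],a[1],bb[1]])
L=np.array(L);mid=(L[:,1]+L[:,2])/2;print(L[[0,1,5,10,-1]].round(4));k=np.polyfit(L[:,0],mid,1);print('axis slope',k[0],'tip x',L[:,0].max(),'tip y',np.polyval(k,L[:,0].max()))
E
```

```text
z 0.08325986454780743
[[ 0.5466 -0.0042 -0.0201]
 [ 0.5449 -0.0041 -0.0218]
 [ 0.5378 -0.004  -0.0216]
 [ 0.5289 -0.002  -0.0214]
 [ 0.49   -0.0099 -0.024 ]]
axis slope -0.039578036293746996 tip x 0.5466254513360342 tip y -0.012552177740165206
```

Request:
step_arm([
  [0,-0.08,-0.4],
  [0,0,-0.6],
  [0,0,-0.5],
  [0,0,-0.3],
  [0,0,-0.16],
  [0,0,0],
  [0,0,0],
  [0,0,0],
], turn=[0,0,0,0,0,0,0,0])

```text
time: 6.6
ee_pos: [0.4427, -0.0105, 0.0077]
eef_rot: [0.03, 1.0, 0.0, 0.0]
ft_force: [0.3, 0.9, 0.1]
width: 0.0327
grip_force: 20.0
```

Request:
step_arm([
  [0.25,-0.015,0],
  [0.25,-0.015,0],
  [0.25,-0.015,0],
  [0.25,-0.015,0],
  [0.2,-0.012,0],
  [0,0,0],
  [0,0,0],
], turn=[0,0,0,0,0,0,0])

```text
time: 7.3
ee_pos: [0.4722, -0.0123, 0.0072]
eef_rot: [0.03, 1.0, -0.0, -0.0]
ft_force: [-0.1, -0.1, -0.9]
width: 0.033
grip_force: 20.0
```

```bash
python3 - <<'E'
from h import *
st(); c=grab('top','top2')
P=cloud(c);im=c['image'].astype(int);H=P[...,2];r,g,b=im[...,0],im[...,1],im[...,2]
for row in range(236,275,2):
    k=np.where((r[row]-b[row]>25)&(r[row]>80)&(g[row]>50)&(np.arange(640)>375)&(np.arange(640)<405))[0]
    rd=np.where((r[row]>100)&(g[row]<60)&(np.arange(640)>385)&(np.arange(640)<415))[0]
    f=np.where((H[row]>.026)&(H[row]<.05)&(np.arange(640)>365)&(np.arange(640)<(k.min() if len(k) else 392)))[0]
    q=lambda j:plane(c,j,row,.034)[:2].round(4)
    print(row,'wedge',*( (q(k.min()-.5),q(k.max()+.5)) if len(k) else ()),'bar',q(rd.min()-.5) if len(rd) else '','fence',q(f.max()+.5) if len(f) else '')
E
```

```text
t 7.3 tcp [ 0.4722 -0.0123  0.0072] yaw -0.0603 tilt [-0.     -0.0002] F [-0.15 -0.07 -0.86] w 0.033 gf 20.0
236 wedge [ 0.5887 -0.0267] [ 0.5885 -0.0435] bar [ 0.5887 -0.0267] fence [ 0.5887 -0.0267]
238 wedge [ 0.5849 -0.0285] [ 0.5847 -0.0434] bar [ 0.585  -0.0266] fence [ 0.5849 -0.0285]
240 wedge [ 0.5812 -0.0284] [ 0.581  -0.0433] bar [ 0.5812 -0.0265] fence [ 0.5812 -0.0284]
242 wedge [ 0.5774 -0.0283] [ 0.5772 -0.0432] bar [ 0.5775 -0.0264] fence [ 0.5774 -0.0283]
244 wedge [ 0.574  -0.0096] [ 0.5735 -0.0431] bar [ 0.5737 -0.0264] fence [ 0.574  -0.0059]
246 wedge [ 0.5702 -0.0095] [ 0.5697 -0.043 ] bar [ 0.57   -0.0263] fence [ 0.5703 -0.0058]
248 wedge [ 0.5665 -0.0076] [ 0.566  -0.0429] bar [ 0.5662 -0.0262] fence [ 0.5665 -0.0057]
250 wedge [ 0.5627 -0.0075] [ 0.5622 -0.0428] bar [ 0.5624 -0.0279] fence [ 0.5628 -0.0056]
252 wedge [ 0.559  -0.0074] [ 0.5586 -0.0334] bar  fence 
254 wedge [ 0.5552 -0.0073] [ 0.555  -0.0259] bar  fence 
256 wedge [ 0.5515 -0.0054] [ 0.5512 -0.0258] bar  fence 
258 wedge [ 0.5478 -0.0053] [ 0.5475 -0.0276] bar  fence 
260 wedge [ 0.5441 -0.0052] [ 0.5438 -0.0275] bar  fence 
262 wedge [ 0.5403 -0.007 ] [ 0.54   -0.0274] bar  fence 
264 wedge [ 0.5364 -0.0199] [ 0.5363 -0.0273] bar  fence 
266 wedge bar  fence 
268 wedge bar  fence 
270 wedge bar  fence 
272 wedge bar  fence 
274 wedge bar  fence
```

Request:
step_arm([
  [0.2,-0.012,0],
  [0.2,-0.012,0],
  [0.12,-0.006,-0.03],
  [0,0,0],
  [0,0,0],
], turn=[0,0,0,0,0])

```text
time: 7.85
ee_pos: [0.4853, -0.0131, 0.0064]
eef_rot: [0.03, 1.0, -0.0, -0.0]
ft_force: [-0.0, 0.2, -0.4]
width: 0.0326
grip_force: 20.0
```

Request:
step_arm([
  [0,0,0],
  [0,0,0],
  [0,0,0],
  [0,0,0],
  [0,0,0],
  [0,0,0],
  [0,0,0],
  [0,0,0],
], turn=[0,0,0,0,0,0,0,0], grip=0.35)

```text
time: 8.65
ee_pos: [0.4854, -0.013, 0.0066]
eef_rot: [0.03, 1.0, 0.0, -0.0]
ft_force: [-0.1, -0.1, 0.8]
width: 0.0564
grip_force: 0.0
```

Request:
step_arm([
  [-0.3,0.018,0],
  [-0.4,0.024,0],
  [-0.4,0.024,0],
  [-0.4,0.024,0],
  [-0.3,0.018,0.02],
  [0,0,0],
  [0,0,0],
], turn=[0,0,0,0,0,0,0])

```text
time: 9.35
ee_pos: [0.4406, -0.0102, 0.0073]
eef_rot: [0.03, 1.0, 0.0, 0.0]
ft_force: [0.4, -0.1, -0.3]
width: 0.0565
grip_force: 0.0
```

Request:
step_arm([
  [0,0,0],
  [0,0,0],
  [0,0,0],
  [0,0,0],
  [0,0,0],
  [0,0,0],
  [0,0,0],
  [0,0,0],
], turn=[0,0,0,0,0,0,0,0], grip=1)

```text
time: 10.15
ee_pos: [0.4404, -0.0103, 0.0071]
eef_rot: [0.03, 1.0, 0.0, -0.0]
ft_force: [-0.7, 1.1, 0.2]
width: 0.0032
grip_force: 0.0
```

```bash
python3 - <<'E'
from h import *
st(); c=grab('top','top3')
a=c['image'][205:315,330:450,::-1];b=grab('scene','scene3')['image'][180:330,200:400,::-1]
cv2.imwrite('pics/crop3.png',np.hstack([cv2.resize(a,(436,400),interpolation=cv2.INTER_CUBIC),cv2.resize(b,(364,400),interpolation=cv2.INTER_CUBIC)]))
E
```

```text
t 10.15 tcp [ 0.4404 -0.0103  0.0071] yaw -0.0602 tilt [ 0. -0.] F [-0.74  1.06  0.23] w 0.0032 gf 0.0
```

View pics/crop3.png

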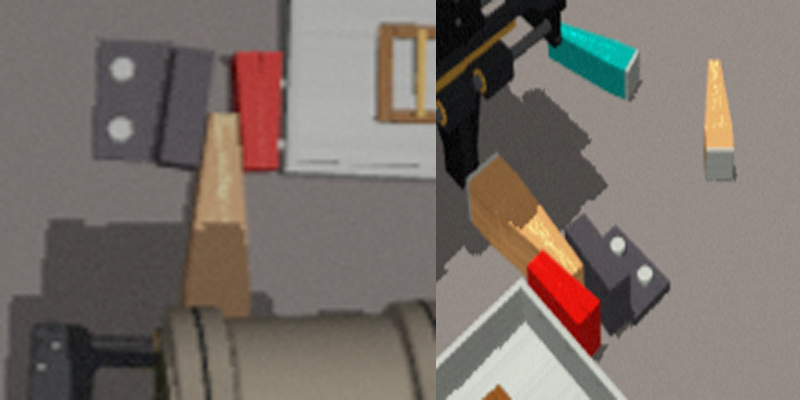

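The view shows the wedge lying flat in the slot, point about 28 mm in, and released; the gripper sits behind its butt. Now I'll approach and start tapping.

Request:
step_arm([
  [0.2,-0.012,0],
  [0.2,-0.012,0],
  [0.2,-0.012,0],
  [0.1,-0.006,0],
  [0,0,0],
  [0,0,0],
], turn=[0,0,0,0,0,0])

```text
time: 10.85
ee_pos: [0.4578, -0.0114, 0.007]
eef_rot: [0.03, 1.0, -0.0, -0.0]
ft_force: [-1.0, 0.4, -0.3]
width: 0.0
grip_force: 0.0
```

Request:
step_arm([
  [0.1,-0.006,0],
  [0.1,-0.006,0],
  [0.1,-0.006,0],
  [0.1,-0.006,0],
], turn=[0,0,0,0])

```text
time: 11.25
ee_pos: [0.4681, -0.012, 0.0071]
eef_rot: [0.03, 1.0, 0.0, -0.0]
ft_force: [1.1, 0.8, -0.1]
width: 0.0006
grip_force: 0.3
```

Request:
step_arm([
  [0.1,-0.006,0],
  [0.1,-0.006,0],
], turn=[0,0])

```text
time: 11.45
ee_pos: [0.473, -0.0122, 0.0071]
eef_rot: [0.03, 1.0, 0.0, -0.0]
ft_force: [-2.4, 1.4, 2.2]
width: 0.0005
grip_force: 1.0
```

Request:
step_arm([
  [0.08,-0.005,0],
  [0.08,-0.005,0],
  [0,0,0],
], turn=[0,0,0])

```text
time: 11.75
ee_pos: [0.4772, -0.0126, 0.0071]
eef_rot: [0.03, 1.0, 0.0, 0.0]
ft_force: [-1.1, -0.3, -0.4]
width: 0.0005
grip_force: 0.0
```

Request:
step_arm([
  [0.08,-0.005,0],
  [0.08,-0.005,0],
  [0,0,0],
], turn=[0,0,0])

```text
time: 12.05
ee_pos: [0.4809, -0.013, 0.007]
eef_rot: [0.03, 1.0, -0.0, -0.0]
ft_force: [-2.1, -0.4, 0.9]
width: 0.0003
grip_force: 1.0
```

```bash
cat >> h.py <<'E'
def chk(fn):
    s=st();c=grab('top',fn);im=c['image'].astype(int);r,g,b=im[...,0],im[...,1],im[...,2]
    red=(r>100)&(g<60)&(b<60);red[:205]=0;red[265:]=0;red[:,:385]=0;red[:,420:]=0
    v,u=np.where(red);print('bar px',u.size,'mean u,v',u.mean().round(3),v.mean().round(3),'world',plane(c,u.mean(),v.mean(),.036)[:2].round(4))
    w=(r-b>25)&(r>70)&(g>50)&(g*1.0/np.maximum(r,1)>.6);w[:205]=0;w[275:]=0;w[:,:378]=0;w[:,405:]=0
    v,u=np.where(w)
    if u.size: 
        t=v.min();print('wedge tip row',t,'n',(v==t).sum(),'world',plane(c,u[v<=t+1].mean(),t-.5,.032)[:2].round(4))
    return c
E
python3 - <<'E'
from h import *
import h
# baseline from saved
for f in('top0','top3'):
    c=load(f);h.grab=lambda n,fn,c=c:c;chk('x')
E
python3 -c "
from h import *
chk('top4')"
```

```text
t 12.05 tcp [ 0.4809 -0.013   0.007 ] yaw -0.0604 tilt [-0.0001 -0.0001] F [-2.08 -0.41  0.94] w 0.0003 gf 1.03
bar px 235 mean u,v 400.417 232.549 world [ 0.5949 -0.0358]
wedge tip row 218 n 1 world [ 0.6238 -0.0362]
t 12.05 tcp [ 0.4809 -0.013   0.007 ] yaw -0.0604 tilt [-0.0001 -0.0001] F [-2.08 -0.41  0.94] w 0.0003 gf 1.03
bar px 174 mean u,v 400.207 232.282 world [ 0.5954 -0.0354]
wedge tip row 218 n 1 world [ 0.6238 -0.0362]
t 12.05 tcp [ 0.4809 -0.013   0.007 ] yaw -0.0604 tilt [-0.0001 -0.0001] F [-2.08 -0.41  0.94] w 0.0003 gf 1.03
bar px 152 mean u,v 401.605 232.678 world [ 0.5946 -0.038 ]
wedge tip row 218 n 1 world [ 0.6238 -0.0325]
```

Request:
step_arm([
  [0.08,-0.005,0],
  [0.06,-0.004,0],
  [0,0,0],
], turn=[0,0,0])

```text
time: 12.4
ee_pos: [0.4844, -0.0132, 0.007]
eef_rot: [0.03, 1.0, -0.0, -0.0]
ft_force: [-2.6, -1.9, 0.7]
width: 0.0005
grip_force: 1.4
```

Request:
step_arm([
  [0.06,-0.004,0],
  [0.06,-0.004,0],
  [0,0,0],
], turn=[0,0,0])

```text
time: 12.7
ee_pos: [0.4871, -0.0134, 0.0069]
eef_rot: [0.03, 1.0, -0.0, -0.0]
ft_force: [-4.3, -1.9, 1.9]
width: 0.0004
grip_force: 2.1
```

```bash
python3 -c "
from h import *
c=chk('top5')
import numpy as np
for f in ('top0','top3','top4','top5'):
    im=load(f)['image'].astype(int)
    e=[]
    for row in range(222,248,3):
        p=im[row,385:420].astype(float); m=np.clip((p[:,0]-p[:,1])/140,0,1); e.append((m.sum(), (m*np.arange(385,420)).sum()/m.sum()))
    print(f,np.round(np.mean(e,0),2), [ (np.where((im[row,385:420,0]-im[row,385:420,1])>70)[0].max()+385) for row in range(220,252,4)])
"
```

```text
t 12.7 tcp [ 0.4871 -0.0134  0.0069] yaw -0.0604 tilt [-0.0001 -0.0004] F [-4.34 -1.91  1.9 ] w 0.0004 gf 2.1
bar px 154 mean u,v 402.63 233.792 world [ 0.5925 -0.0399]
wedge tip row 219 n 1 world [ 0.622  -0.0287]
top0 [ 10.38 400.25] [np.int64(407), np.int64(406), np.int64(406), np.int64(406), np.int64(406), np.int64(406), np.int64(405), np.int64(406)]
top3 [ 10.88 399.8 ] [np.int64(407), np.int64(406), np.int64(406), np.int64(406), np.int64(406), np.int64(406), np.int64(405), np.int64(406)]
top4 [ 11.34 400.2 ] [np.int64(407), np.int64(408), np.int64(407), np.int64(407), np.int64(407), np.int64(407), np.int64(406), np.int64(407)]
top5 [ 11.49 400.71] [np.int64(408), np.int64(408), np.int64(408), np.int64(408), np.int64(408), np.int64(407), np.int64(407), np.int64(407)]
```

Request:
step_arm([
  [0.06,-0.004,0],
  [0.06,-0.004,0],
  [0,0,0],
], turn=[0,0,0])

```text
time: 13.05
ee_pos: [0.4899, -0.0137, 0.0069]
eef_rot: [0.03, 1.0, -0.0, -0.001]
ft_force: [-6.1, -2.6, 2.9]
width: 0.0004
grip_force: 2.8
```

Request:
step_arm([
  [-0.16,0.01,0],
  [0,0,0],
], turn=[0,0])

```text
time: 13.25
ee_pos: [0.4868, -0.0128, 0.0073]
eef_rot: [0.03, 1.0, 0.0, 0.001]
ft_force: [-0.7, 0.1, -0.3]
width: 0.0006
grip_force: 0.0
```

Request:
step_arm([
  [0.12,-0.008,0],
  [0.08,-0.005,0],
  [0.04,-0.002,0],
], turn=[0,0,0])

```text
time: 13.55
ee_pos: [0.4919, -0.0136, 0.0069]
eef_rot: [0.03, 1.0, -0.0, -0.001]
ft_force: [-5.6, -0.2, 3.4]
width: 0.0002
grip_force: 2.9
```

Request:
step_arm([
  [0.06,-0.004,0],
  [0,0,0],
], turn=[0,0])

```text
time: 13.75
ee_pos: [0.4934, -0.0138, 0.0069]
eef_rot: [0.03, 1.0, -0.0, -0.001]
ft_force: [-4.5, -1.6, 2.8]
width: 0.0005
grip_force: 2.3
```

Request:
step_arm([
  [0.06,-0.004,0],
  [0.06,-0.004,0],
  [0,0,0],
], turn=[0,0,0])

```text
time: 14.05
ee_pos: [0.4961, -0.0141, 0.0068]
eef_rot: [0.03, 1.0, -0.0, -0.001]
ft_force: [-5.1, -1.0, 4.6]
width: 0.0005
grip_force: 3.0
```

Request:
step_arm([
  [-0.16,0.01,0],
  [0,0,0],
], turn=[0,0])

```text
time: 14.25
ee_pos: [0.493, -0.0134, 0.0071]
eef_rot: [0.03, 1.0, 0.0, 0.0]
ft_force: [0.1, -1.3, -0.3]
width: 0.0006
grip_force: 0.0
```

```bash
cat >> h.py <<'E'
def edge(fn):
    im=load(fn)['image'].astype(float);e=[]
    for row in range(220,250):
        d=im[row,400:416,0]-im[row,400:416,1];k=np.where(d>70)[0].max();e.append(400+k+(d[k]-70)/(d[k]-d[k+1]))
    return round(float(np.median(e)),2)
E
python3 -c "
from h import *
c=chk('top6')
print([(f,edge(f)) for f in ('top0','top3','top4','top5','top6')])"
```

```text
t 14.25 tcp [ 0.493  -0.0134  0.0071] yaw -0.0601 tilt [0.0001 0.0004] F [ 0.14 -1.26 -0.29] w 0.0006 gf 0.0
bar px 120 mean u,v 403.0 230.958 world [ 0.5978 -0.0407]
wedge tip row 216 n 8 world [ 0.6278 -0.0228]Traceback (most recent call last):
  File "<string>", line 4, in <module>
    print([(f,edge(f)) for f in ('top0','top3','top4','top5','top6')])
              ~~~~^^^
  File "h.py", line 42, in edge
    d=im[row,400:416,0]-im[row,400:416,1];k=np.where(d>70)[0].max();e.append(400+k+(d[k]-70)/(d[k]-d[k+1]))
                                            ~~~~~~~~~~~~~~~~~~~~~^^
    return umr_maximum(a, axis, None, out, keepdims, initial, where)
ValueError: zero-size array to reduction operation maximum which has no identity
```

```bash
sed -i 's/range(220,250)/range(219,238)/' h.py; python3 -c "
from h import *
print([(f,edge(f)) for f in ('top0','top3','top4','top5','top6')])"
```

```text
[('top0', 406.65), ('top3', 406.66), ('top4', 407.62), ('top5', 408.4), ('top6', 409.05)]
```

Request:
step_arm([
  [0.12,-0.008,0],
  [0.04,-0.002,0],
  [0.04,-0.002,0],
], turn=[0,0,0])

```text
time: 14.6
ee_pos: [0.4972, -0.0138, 0.0069]
eef_rot: [0.03, 1.0, 0.0, -0.001]
ft_force: [-9.5, 0.5, 7.2]
width: 0.0007
grip_force: 4.9
```

Request:
step_arm([
  [0.04,-0.002,0],
  [0,0,0],
], turn=[0,0])

```text
time: 14.8
ee_pos: [0.4972, -0.0138, 0.0067]
eef_rot: [0.03, 1.0, 0.0, -0.002]
ft_force: [-9.6, 1.6, 7.5]
width: 0.0005
grip_force: 4.8
```

Request:
step_arm([
  [-0.16,0.01,0.04],
  [-0.08,0.005,0.04],
  [0,0,0],
], turn=[0,0,0])

```text
time: 15.1
ee_pos: [0.4932, -0.0135, 0.0094]
eef_rot: [0.03, 1.0, 0.0, 0.001]
ft_force: [0.7, -0.4, -0.5]
width: 0.0004
grip_force: 0.0
```

Request:
step_arm([
  [0.16,-0.01,0],
  [0.12,-0.008,0],
  [0.04,-0.002,0],
], turn=[0,0,0])

```text
time: 15.4
ee_pos: [0.4974, -0.0139, 0.0082]
eef_rot: [0.03, 1.0, 0.0, -0.004]
ft_force: [-19.0, 1.1, 14.8]
width: 0.0003
grip_force: 9.9
```

Request:
step_arm([
  [0.04,-0.002,0],
  [0,0,0],
], turn=[0,0])

```text
time: 15.6
ee_pos: [0.4974, -0.0138, 0.008]
eef_rot: [0.03, 1.0, 0.0, -0.005]
ft_force: [-21.1, 2.9, 16.7]
width: 0.0004
grip_force: 10.5
```

Request:
step_arm([
  [-0.2,0.012,0],
  [-0.16,0.01,0],
  [0,0,0],
], turn=[0,0,0])

```text
time: 15.9
ee_pos: [0.493, -0.0136, 0.0092]
eef_rot: [0.03, 1.0, 0.0, 0.0]
ft_force: [0.1, 0.2, -0.4]
width: 0.0003
grip_force: 0.0
```

```bash
python3 -c "
from h import *
c=chk('top7');print(edge('top7'))"
```

```text
t 15.9 tcp [ 0.493  -0.0136  0.0092] yaw -0.0602 tilt [0.0001 0.0003] F [ 0.12  0.25 -0.37] w 0.0003 gf 0.0
bar px 113 mean u,v 403.097 230.159 world [ 0.5993 -0.0409]
wedge tip row 215 n 4 world [ 0.6297 -0.0233]
409.07
```

Request:
step_arm([
  [0.2,-0.012,0],
  [0.16,-0.01,0],
  [0,0,0],
], turn=[0,0,0])

```text
time: 16.25
ee_pos: [0.4975, -0.0139, 0.008]
eef_rot: [0.03, 1.0, 0.0, -0.005]
ft_force: [-21.6, 1.7, 17.0]
width: 0.0006
grip_force: 10.9
```

Request:
step_arm([
  [-0.2,0.012,0],
  [-0.16,0.01,0],
  [0,0,0],
], turn=[0,0,0])

```text
time: 16.55
ee_pos: [0.4931, -0.0136, 0.0092]
eef_rot: [0.03, 1.0, 0.0, 0.0]
ft_force: [-0.0, -0.4, -0.3]
width: 0.0004
grip_force: 0.0
```

Request:
step_arm([
  [0.16,-0.01,0],
  [0.12,-0.008,0.02],
  [0.06,-0.004,0.02],
], turn=[0,0,0])

```text
time: 16.85
ee_pos: [0.4976, -0.0138, 0.0092]
eef_rot: [0.03, 1.0, 0.0, -0.005]
ft_force: [-21.5, 2.3, 15.5]
width: 0.0004
grip_force: 11.2
```

Request:
step_arm([
  [0.02,-0.001,0.01],
  [0,0,0],
], turn=[0,0])

```text
time: 17.05
ee_pos: [0.4975, -0.0138, 0.0092]
eef_rot: [0.03, 1.0, 0.0, -0.005]
ft_force: [-19.2, 2.3, 12.7]
width: 0.0004
grip_force: 10.0
```

Request:
step_arm([
  [-0.2,0.012,-0.04],
  [-0.16,0.01,-0.04],
  [0,0,0],
], turn=[0,0,0])

```text
time: 17.35
ee_pos: [0.493, -0.0136, 0.0083]
eef_rot: [0.03, 1.0, 0.0, 0.0]
ft_force: [0.2, 0.3, 0.2]
width: 0.0005
grip_force: 0.0
```

Request:
step_arm([
  [0.16,-0.01,0],
  [0.12,-0.008,0.04],
  [0.1,-0.006,0.06],
  [0,0,0.03],
], turn=[0,0,0,0])

```text
time: 17.75
ee_pos: [0.4977, -0.0139, 0.0093]
eef_rot: [0.03, 1.0, -0.0, -0.005]
ft_force: [-12.7, 1.5, -6.5]
width: 0.0005
grip_force: 6.3
```

Request:
step_arm([
  [0.02,-0.001,0],
  [0,0,0],
], turn=[0,0])

```text
time: 17.95
ee_pos: [0.4977, -0.0139, 0.0092]
eef_rot: [0.03, 1.0, -0.0, -0.006]
ft_force: [-16.8, 2.4, -0.6]
width: 0.0003
grip_force: 8.3
```

Request:
step_arm([
  [-0.2,0.012,-0.05],
  [-0.5,0.03,-0.05],
  [-0.8,0.048,0],
  [-0.8,0.048,0],
  [0,0,0],
  [0,0,0],
], turn=[0,0,0,0,0,0])

```text
time: 18.55
ee_pos: [0.4465, -0.0106, 0.0096]
eef_rot: [0.03, 1.0, 0.0, 0.001]
ft_force: [0.9, 0.2, 0.1]
width: 0.0004
grip_force: 0.0
```

```bash
python3 -c "
from h import *
c=chk('top8');print(edge('top8'))
a=c['image'][205:315,330:450,::-1];b=grab('scene','scene8')['image'][220:330,220:340,::-1]
cv2.imwrite('pics/crop8.png',np.hstack([cv2.resize(a,(400,400),interpolation=cv2.INTER_CUBIC),cv2.resize(b,(400,400),interpolation=cv2.INTER_CUBIC)]))"
```

```text
t 18.55 tcp [ 0.4465 -0.0106  0.0096] yaw -0.0601 tilt [0.0002 0.0009] F [0.86 0.19 0.08] w 0.0004 gf 0.0
bar px 154 mean u,v 403.357 233.669 world [ 0.5927 -0.0412]
wedge tip row 215 n 8 world [ 0.6297 -0.0228]
409.14
```

View pics/crop8.png

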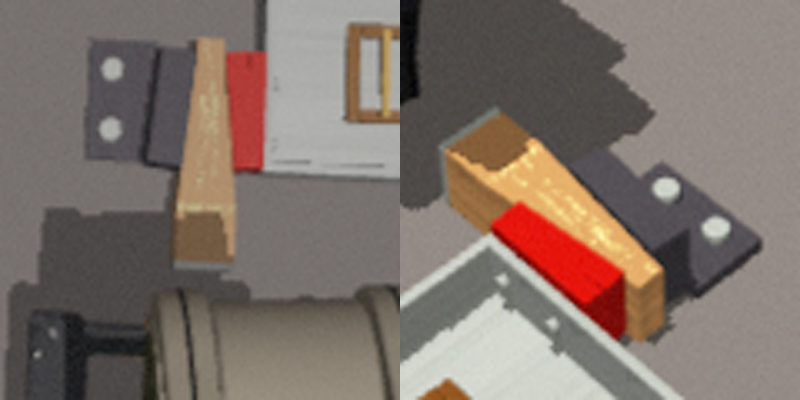

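The view shows the bar flush against the tray and the wedge straight and flat in the slot, its point past the far end. I'll give it two more taps to confirm it moves no further.

Request:
step_arm([
  [0.7,-0.042,0],
  [0.7,-0.042,0],
  [0.3,-0.018,0],
  [0.16,-0.01,0],
  [0,0,-0.03],
], turn=[0,0,0,0,0])

```text
time: 19.15
ee_pos: [0.492, -0.0137, 0.0082]
eef_rot: [0.03, 1.0, -0.0, -0.0]
ft_force: [0.6, 1.0, 0.3]
width: 0.0002
grip_force: 0.0
```

Request:
step_arm([
  [0.16,-0.01,0],
  [0.12,-0.008,0.02],
  [0.08,-0.005,0.03],
  [0.02,0,0],
], turn=[0,0,0,0])

```text
time: 19.55
ee_pos: [0.4977, -0.0139, 0.0084]
eef_rot: [0.03, 1.0, 0.0, -0.004]
ft_force: [-14.0, 0.7, 5.2]
width: 0.0003
grip_force: 6.7
```

Request:
step_arm([
  [0.03,-0.002,0],
  [0,0,0],
], turn=[0,0])

```text
time: 19.75
ee_pos: [0.4977, -0.0139, 0.0082]
eef_rot: [0.03, 1.0, 0.0, -0.004]
ft_force: [-14.6, 2.1, 5.7]
width: 0.0004
grip_force: 7.3
```

Request:
step_arm([
  [0.08,-0.005,0.02],
  [0,0,0],
], turn=[0,0])

```text
time: 19.95
ee_pos: [0.4978, -0.014, 0.0081]
eef_rot: [0.03, 1.0, 0.0, -0.006]
ft_force: [-20.5, 1.7, 8.2]
width: 0.0006
grip_force: 10.6
```

Request:
step_arm([
  [0.04,-0.002,0.01],
  [0,0,0],
], turn=[0,0])

```text
time: 20.15
ee_pos: [0.4978, -0.014, 0.008]
eef_rot: [0.03, 1.0, 0.0, -0.007]
ft_force: [-24.2, 2.1, 10.3]
width: 0.0009
grip_force: 12.2
```

Request:
step_arm([
  [-0.2,0.012,-0.04],
  [-0.2,0.012,-0.04],
  [-0.04,0,0],
  [0,0,0],
], turn=[0,0,0,0])

```text
time: 20.55
ee_pos: [0.4945, -0.0137, 0.0086]
eef_rot: [0.03, 1.0, 0.0, 0.0]
ft_force: [0.2, -0.3, 0.7]
width: 0.0004
grip_force: 0.0
```

Request:
step_arm([
  [0.16,-0.01,0],
  [0.12,-0.008,0.02],
  [0.12,-0.008,0.04],
  [0,0,0],
], turn=[0,0,0,0])

```text
time: 20.95
ee_pos: [0.4979, -0.014, 0.0083]
eef_rot: [0.03, 1.0, 0.0, -0.007]
ft_force: [-27.7, 3.1, 20.4]
width: 0.0002
grip_force: 14.3
```

Request:
step_arm([
  [0.04,-0.002,0.01],
  [0,0,0],
], turn=[0,0])

```text
time: 21.15
ee_pos: [0.4978, -0.014, 0.0083]
eef_rot: [0.03, 1.0, 0.0, -0.008]
ft_force: [-32.3, 3.9, 21.9]
width: 0.0006
grip_force: 16.0
```

Request:
step_arm([
  [-0.2,0.012,-0.02],
  [-0.5,0.03,0],
  [-0.8,0.048,0],
  [-0.8,0.048,0.1],
  [0,0,0.4],
  [0,0,0],
  [0,0,0],
  [0,0,0],
], turn=[0,0,0,0,0,0,0,0])

```text
time: 21.95
ee_pos: [0.4484, -0.011, 0.0221]
eef_rot: [0.03, 1.0, -0.0, 0.0]
ft_force: [0.1, -0.0, -0.6]
width: 0.0004
grip_force: 0.0
```

```bash
python3 -c "
from h import *
c=chk('top9');print(edge('top9'))"
```

```text
t 21.95 tcp [ 0.4484 -0.011   0.0221] yaw -0.0602 tilt [-0.      0.0003] F [ 0.07 -0.01 -0.6 ] w 0.0004 gf 0.0
bar px 146 mean u,v 403.26 232.082 world [ 0.5957 -0.0411]
wedge tip row 215 n 8 world [ 0.6297 -0.0228]
409.16
```

```bash
python3 -c "
from bench import *
print(close_job())"
```

```text
the job is handed in; nothing more can be done
None
```

The job is handed in with the wedge tight in the slot, the bar up against the tray and the gripper clear; no verdict came back, the clamp force can't be measured directly, and the last tap peaked at about 39 N, just under the 40 N limit.

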